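Tip the cracker carton over and slide it under the counter riser

TASK

The cracker carton is too tall for the space under the wooden counter riser: push it over towards the riser so that it lies flat on its broad face, then push it along the counter, top end first, in under the board until its foot end is level with the board's front edge (to within a finger's breadth, or further in). Only push it with the fingers: do not lift, squeeze or crush the carton, leave the mug, the canister and the bowl where they stand, and take the hand away when done.

Things in the scene. Friction and masses are not known exactly. Their poses are not given: they have to be found in the camera images.
- carton: Green card carton, cream band and red stripe near its top, yellow discs below; rigid, loose, about 0.3 kg. 150 mm wide (own x), 65 deep (y), 200 tall (z, foot to top). Starts upright, its +y broad face towards the riser's mouth within 12 degrees. Origin: centre of its underside (foot). Tipped rightly, its own y points down, its z towards the riser, and the origin is 33 mm above the counter.
- carton_edge (a point): Middle of the carton's front foot edge (own x 0, y +32, z 0 mm), about which it tips; it stays on the counter, tipping or lying. Pushed about 165 mm up on its rear broad face the carton tips about this edge and falls over by itself once it leans past about 18 degrees; it may slide a few cm meanwhile.
- carton_top (a point): Centre of the carton's top end (its own z 200 mm).
- riser: Fixed riser: pale wood board 300 mm wide (own x), 250 deep (y), 12 thick, on four dark 12 mm corner posts; underside 85, top 97 mm above the counter. Origin on the counter below the board's centre. Open mouth at its -y side, 272 mm clear between posts; a low rail at the +y side stops things at own y +113 mm. The carton's centre starts 290 to 340 mm before the front edge, up to 35 mm off its axis.
- riser_mouth (a point): Middle of the lower front edge of the riser's board, 85 mm above the counter (riser's own x 0, y -125 mm).
- mug: Blue mug, 80 mm across and 90 mm high, loose, handle at its own +y; origin at the centre of its underside. Stands on the counter beside the carton's way, on the far side from the robot: leave alone.
- canister: Frosted whitish jar with a blue cap, 64 mm across and 110 mm high, loose; origin at the centre of its underside. Stands on the rear part of the riser's board beside the bowl: leave alone.
- bowl: Small terracotta bowl, 110 mm across and 50 mm high, loose, standing on the riser's board in its rear part, left or right; origin at the centre of its underside: leave alone.
Things that resemble listed ones, but are neither listed nor needed, are in the scene too. There is more than one size of the carton; the one meant has the size given above.

How it is judged:
By the outcome, as a careful person would: the job done as asked, in the order asked, and still so for the second after the job is handed in, with the robot touching nothing.
It also fails if it takes over 48 s, if anything falls off the work surface, if the arm or the gripper's body presses on something with over 40 N, if the wrist force passes 120 N, or if a joint passes its speed limit or range.

ROBOT

A 6-joint arm with a two-finger parallel gripper is mounted at the origin on the work surface. World frame = base frame: x ahead of the robot, y to its left, z up, the work surface at z = 0. Lengths are in mm, angles in rad, forces in N, time in s.
With the tool pointing down it reaches from about 275 to 825 mm from the base axis. Payload 5.2 kg.
Tool frame: the origin (TCP) lies midway between the tips of the shut fingers; the grasp point (between the pads) lies 19 mm behind it (tcp_to_grasp is the distance from the TCP to the grasp point, in mm); z points along the fingers, y is the line along which they close (so a half turn about z gives the same grasp; the last joint's range is limited). The gripper opens to 93 mm and grips with 3 to 60 N. Pads are 15 mm wide; open, the fingers measure 128 mm over their backs; the gripper's body (75 mm by 188 mm) begins 65 mm behind the grasp point.
Start: joints at [-1.509, 0.259, 1.535, -0, 1.348, -0.203], TCP at [143.965, -530.828, 194.253] pointing down, gripper open.
Joint ranges: [-3.14, 3.14], [-0.91, 2.08], [0.19, 2.58], [-1.22, 4.36], [0.22, 2.71], [-3.12, 3.12]. Speed limits (rad/s): [2.57, 2.57, 3.14, 3.14, 3.14, 3.14].

INTERFACE

Orientations are given as a unit quaternion [w, x, y, z].
In Python, from rig import * gives the robot as it stands. The module is installed in compiled form; this text tells all that it offers.
- The arm moves only by the tool carry_out, never from a script. Its argument "increments" is a list of rows, each an object of numbers: "jaw": the opening, from 0 (shut) to 1 (fully open); "x", "y", "z": the shift along the tool's x, y, z in units of 0.03 m (1.0 is 0.03 m); "wx", "wy", "wz": the turn, a rotation vector about the tool's x, y, z in units of 6 degrees (1.0 is 6 degrees). A call has 1 to 12 rows; each row shifts and turns the commanded pose from where the row before left it, along the tool's axes as they then stand; what a row does not reach is not made up. A row lasts 1/8 s, in which the tool goes at most 62.5 mm and 10.7 degrees, less where a joint would pass 70% of its speed; a pose out of reach is approached as far as the arm can. A call with a number of a shift or a turn outside -1 to 1 is refused whole. A call with a gripper value outside its range is refused whole. The fingers move at their own pace and stop on an object; the grip force is fixed at half the most. Time passes only in rows, so rows that do not move let the fingers close. It gives the time, the measured TCP pose, the force, the opening and the grip force at its end, in the units of the state.
- observe(): the state, without advancing time (a new reading comes with each control period).
- grab_frame(name): name is "scene" or "top" or "wrist"; returns the picture (400x640x3 uint8, red, green, blue); there is no depth.
- camera_info(name): a dict with "fx", "fy", "cx", "cy" (pixels), "k1" (the pictures are not rectified: a ray, as slopes to the right and down, at radius r is drawn at 1 + k1 r^2 times it, then the intrinsics apply), "R" (3x3) and "t" (3): a world point X has camera coordinates R X + t; the wrist camera has in their place "tool_from_camera" (4x4, takes a point from camera to tool coordinates, whose origin is the TCP and whose axes are the flange's). Camera axes: x right, y down, z forward; pixel columns grow to the right and rows downward; lengths in mm; the calibration is good to about 2 mm. A picture is of the moment at which its call begins: read the wrist's pose just before it. camera_info takes no time and is no camera call.
- finish_job(): hands the job in; it is judged then, once.
The state is a dict: "time": time; "joint_pos": joint angles; "qd": joint speeds; "joint_torque": joint torques, N m; "eef_pos": TCP position; "tool_rot": TCP orientation; "wrist_force": force on the tool from outside, world axes, zero at the start; "wrist_torque": the same for the moment, N m; "grip_width": opening from 0.0 (shut) to 1.0 (fully open); "gripper_force": force on a finger pad.
Only numpy, scipy, OpenCV 4.12 (cv2) and the standard library are available. Lean on these libraries where they do the work, as an engineer would, in place of code of your own. Each camera call takes 0.05 s, during which the arm holds its last target. There are 200 camera calls.

## Working session

There is one attempt and no reset: what is moved stays moved. The work goes in short steps, Python scripts to look and compute and a tool call to move; the robot and the scene stay as the last step left them, time stands still between calls to the robot, and variables do not carry over. Pictures are saved under pics/ and viewed, at most 10 in all, crops included, and the job is handed in when it is done.

Besides the shell and the picture viewer there is one more tool, called by a JSON object that holds its "api" and its "payload", one argument or row to a line. carry_out: Moves the arm, as the interface text tells. Its arguments: {"type":"object","properties":{"increments":{"type":"array"}},"required":["increments"]}

```bash
mkdir -p pics
python3 - <<'E'
from rig import *
import cv2
for n in("scene","top"):
    cv2.imwrite(f"pics/{n}0.png",grab_frame(n)[:,:,::-1]); print(camera_info(n))
s=observe();print(s['time'],s['eef_pos'],s['tool_rot'],s['wrist_force'])
E
```

```text
{'fx': 457.0097942713926, 'fy': 457.0097942713926, 'cx': 318.3181423122956, 'cy': 187.08070973167926, 'k1': -0.0344888143362732, 'R': array([[ 0.893773  ,  0.44848622,  0.00547186],
       [ 0.27288579, -0.5340619 , -0.8001945 ],
       [-0.35595389,  0.71668543, -0.59971562]]), 't': array([-497.74637082,  -71.54384887, 1425.77303557])}
{'fx': 381.42069368106934, 'fy': 381.42069368106934, 'cx': 320.84036178473644, 'cy': 200.76158292461005, 'k1': -0.07433363156570527, 'R': array([[ 0.01426155, -0.99924769, -0.03606472],
       [-0.98383552, -0.00758424, -0.1789138 ],
       [ 0.17850568,  0.03803334, -0.98320353]]), 't': array([-28.71027005, 589.74398392, 859.75323708])}
0.1 [ 143.93823615 -530.29274575  193.51073213] [-8.15431009e-04  9.91248715e-01  1.32004984e-01  5.88171844e-05] [-0.02451317  0.08859211 -1.15762075]
```

View pics/scene0.png

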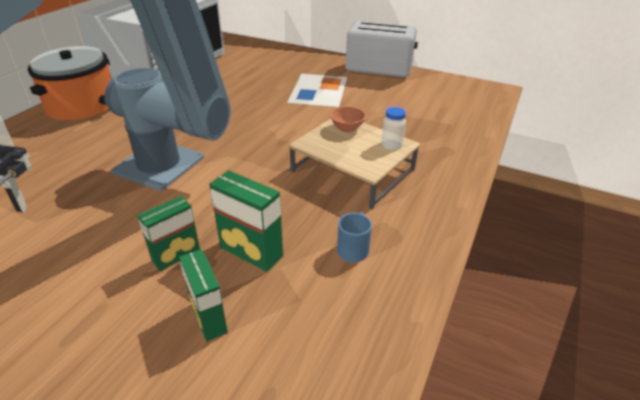

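View pics/top0.png

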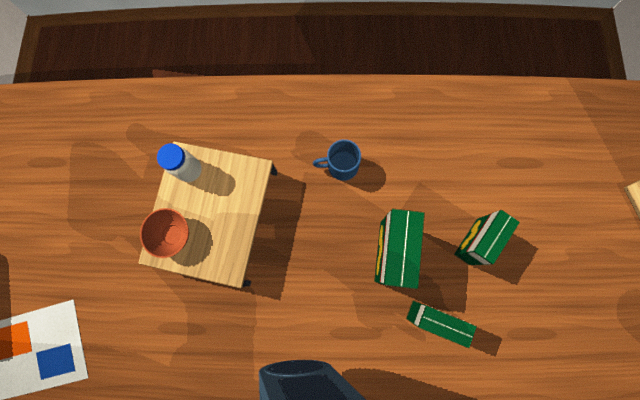

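Candidates for the carton (top view): the large box at (400,248), a smaller box at (488,238) and a thin box at (442,325). The large one nearest the riser fits. I'll check its size in one close crop.

```bash
cat > h.py <<'E'
from rig import *
import numpy as np, cv2
def px2w(cam,uv,z):
    c=camera_info(cam);K=np.array([[c['fx'],0,c['cx']],[0,c['fy'],c['cy']],[0,0,1]])
    p=cv2.undistortPoints(np.array(uv,float).reshape(-1,1,2),K,np.array([c['k1'],0,0,0,0.])).reshape(-1,2)
    d=np.c_[p,np.ones(len(p))]@c['R']; o=-c['R'].T@c['t']
    return o+d*((z-o[2])/d[:,2])[:,None]
def w2px(cam,X):
    c=camera_info(cam);q=np.atleast_2d(X)@c['R'].T+c['t'];p=q[:,:2]/q[:,2:]
    p=p*(1+c['k1']*(p**2).sum(1))[:,None];return p*c['fx']+[c['cx'],c['cy']]
E
python3 - <<'E'
import cv2
im=cv2.imread('pics/top0.png')
cv2.imwrite('pics/c1.png',cv2.resize(im[120:320,130:530],(800,400),interpolation=cv2.INTER_CUBIC))
from h import *
np.set_printoptions(precision=1,suppress=True)
print(px2w('top',[(394,209),(425,211),(418,288),(383,285)],200))
print(px2w('top',[(173,142),(273,160),(243,289),(138,263)],97))
print(px2w('top',[(345,152)],90))
E
```

```text
[[ 547.8 -173.3  200. ]
 [ 544.3 -234.7  200. ]
 [ 394.6 -216.9  200. ]
 [ 399.7 -149.8  200. ]]
[[723.  334.3  97. ]
 [677.8  89.2  97. ]
 [382.2 145.6  97. ]
 [433.8 393.3  97. ]]
[[699.9 -78.7  90. ]]
```

View pics/c1.png

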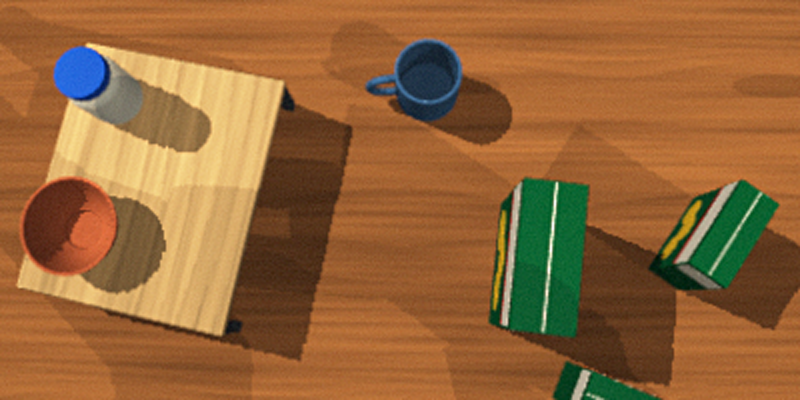

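Crop: the large carton's top face has corners at crop px (522,178), (588,184), (576,336), (511,331), which gives about 150 x 65 mm at z = 200, so it's the right one. The others are smaller. Next, where the decoys stand and the moves needed.

Run:
```python
from h import *
np.set_printoptions(precision=1,suppress=True)
T=px2w('top',[(391,209),(424,212),(418,288),(385.5,285.5)],200)
print(T,T.mean(0))
print('scene base A',px2w('scene',[(157,268),(199,252)],0)[:,:2])
print('scene base B',px2w('scene',[(209,338),(226,329),(187,300)],0)[:,:2])
print('big base',px2w('scene',[(220,248),(268,267),(283,257)],0)[:,:2])
for z in(120,150,170):
  print(z,px2w('top',[(498,210),(518,221),(492,264),(473,256)],z)[:,:2].tolist(),px2w('top',[(421,304),(474,325),(470,347),(415,322)],z)[:,:2].tolist())
p=observe()['eef_pos']; print(p)
```

```text
[[ 547.7 -167.4  200. ]
 [ 542.2 -232.6  200. ]
 [ 394.6 -216.9  200. ]
 [ 398.8 -154.6  200. ]] [ 470.8 -192.9  200. ]
scene base A [[ 300.  -339.3]
 [ 355.  -251.2]]
scene base B [[ 528.3 -438.4]
 [ 546.3 -404.8]
 [ 425.2 -382. ]]
big base [[ 392.6 -216.3]
 [ 532.2 -216.6]
 [ 547.3 -172. ]]
120 [[560.135981238745, -415.48270268388455], [535.9766050835249, -458.66865359890727], [442.4392699455722, -395.0743708083347], [459.40248975064617, -354.5130854107664]] [[357.9219416083722, -239.5688449823289], [315.02984035294685, -350.56112052198694], [270.17247922932756, -340.58697097237797], [320.7897116880541, -226.20144121420176]]
150 [[555.3280334042709, -402.51915671564825], [532.0421083570797, -444.1437752338552], [441.88649501911857, -382.8486617765818], [458.23643147451975, -343.7538173767428]] [[360.42478176111047, -232.96523781962514], [319.0833891467748, -339.94473068518244], [275.84778810193166, -330.33118365774857], [324.6350197571452, -220.08111530668123]]
170 [[552.1227348479549, -393.8767927368241], [529.4191105394495, -434.4605229904872], [441.5179784014828, -374.69818908874663], [457.45905929043545, -336.5809720207271]] [[362.093341862936, -228.56283304448934], [321.7857550093267, -332.86713746064606], [279.63132735033435, -323.4939921146624], [327.1985584698725, -216.00089803500092]]
[ 143.9 -530.3  193.5]
```

{"api": "carry_out", "payload": {
  "increments": [
    {"jaw": 1,"x": 0.4,"y": -0.2,"z": -1,"wz": -1},
    {"jaw": 1,"x": 0.93,"y": -0.3,"z": -1,"wz": -1},
    {"jaw": 1,"x": 0.96,"y": -0.2,"z": -1,"wz": -1},
    {"jaw": 1,"x": 0.97,"y": -0.1,"z": -1,"wz": -1},
    {"jaw": 1,"x": 0.98,"y": 0,"wz": -1},
    {"jaw": 1,"x": 0.97,"y": 0.1,"wz": -1},
    {"jaw": 1,"x": 0.96,"y": 0.2,"wz": -1},
    {"jaw": 1,"x": 0.93,"y": 0.3,"wz": -1},
    {"jaw": 1,"x": 0.89,"y": 0.4,"wz": -1},
    {"jaw": 1,"x": 0.85,"y": 0.49,"wz": -1},
    {"jaw": 1,"x": 0.79,"y": 0.58,"wz": -1},
    {"jaw": 1,"x": 0.73,"y": 0.66}
  ]
}}

```text
schema error: expected keys jaw, x, y, z, wx, wy, wz
```

{"api": "carry_out", "payload": {
  "increments": [
    {"jaw": 1,"x": 0.4,"y": -0.2,"z": -1,"wx": 0,"wy": 0,"wz": -1},
    {"jaw": 1,"x": 0.93,"y": -0.3,"z": -1,"wx": 0,"wy": 0,"wz": -1},
    {"jaw": 1,"x": 0.96,"y": -0.2,"z": -1,"wx": 0,"wy": 0,"wz": -1},
    {"jaw": 1,"x": 0.97,"y": -0.1,"z": -1,"wx": 0,"wy": 0,"wz": -1},
    {"jaw": 1,"x": 0.98,"y": 0,"z": 0,"wx": 0,"wy": 0,"wz": -1},
    {"jaw": 1,"x": 0.97,"y": 0.1,"z": 0,"wx": 0,"wy": 0,"wz": -1},
    {"jaw": 1,"x": 0.96,"y": 0.2,"z": 0,"wx": 0,"wy": 0,"wz": -1},
    {"jaw": 1,"x": 0.93,"y": 0.3,"z": 0,"wx": 0,"wy": 0,"wz": -1},
    {"jaw": 1,"x": 0.89,"y": 0.4,"z": 0,"wx": 0,"wy": 0,"wz": -1},
    {"jaw": 1,"x": 0.85,"y": 0.49,"z": 0,"wx": 0,"wy": 0,"wz": -1},
    {"jaw": 1,"x": 0.79,"y": 0.58,"z": 0,"wx": 0,"wy": 0,"wz": -1},
    {"jaw": 1,"x": 0.73,"y": 0.66,"z": 0,"wx": 0,"wy": 0,"wz": 0}
  ]
}}

```text
time: 1.6
eef_pos: [405.1, -317.2, 313.8]
tool_rot: [-0.0, 0.759, 0.651, 0.0]
wrist_force: [0.5, 0.5, 0.6]
grip_width: 0.999
gripper_force: 0.0
```

{"api": "carry_out", "payload": {
  "increments": [
    {"jaw": 1,"x": 0.9,"y": 0.8,"z": 0,"wx": 0,"wy": 0,"wz": 0},
    {"jaw": 1,"x": 0.9,"y": 0.75,"z": 0,"wx": 0,"wy": 0,"wz": 0},
    {"jaw": 1,"x": 0,"y": 0,"z": 1,"wx": 0,"wy": 0,"wz": 0},
    {"jaw": 1,"x": 0,"y": 0,"z": 1,"wx": 0,"wy": 0,"wz": 0},
    {"jaw": 1,"x": 0,"y": 0,"z": 1,"wx": 0,"wy": 0,"wz": 0},
    {"jaw": 1,"x": 0,"y": 0,"z": 1,"wx": 0,"wy": 0,"wz": 0},
    {"jaw": 1,"x": 0,"y": 0,"z": 1,"wx": 0,"wy": 0,"wz": 0},
    {"jaw": 1,"x": 0,"y": 0,"z": 0,"wx": 0,"wy": 0,"wz": 0}
  ]
}}

```text
time: 2.6
eef_pos: [457.2, -270.4, 161.8]
tool_rot: [-0.003, 0.759, 0.651, -0.0]
wrist_force: [0.7, -0.1, 0.5]
grip_width: 1.003
gripper_force: 0.0
```

Run:
```python
from rig import *
import cv2
a=grab_frame("top");b=grab_frame("scene")
import numpy as np
cv2.imwrite("pics/t2.png",np.hstack([cv2.resize(a[130:330,300:560],(400,308)),cv2.resize(b[120:370,100:400],(400,308))])[:,:,::-1])
s=observe();print(s['time'],s['eef_pos'])
```

```text
2.7 [ 458.98749711 -272.03455939  164.78250835]
```

View pics/t2.png

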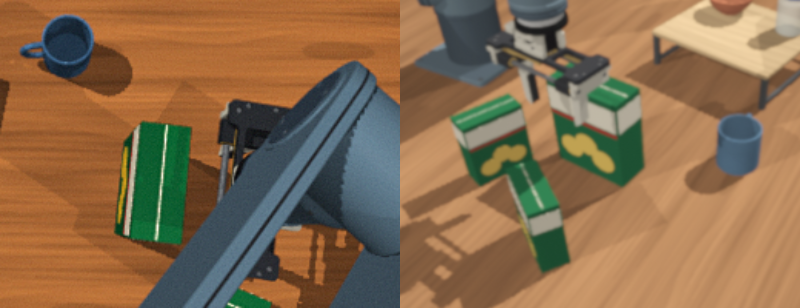

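Fingers are behind the rear face and centred. I'll push slowly and watch the force.

{"api": "carry_out", "payload": {
  "increments": [
    {"jaw": 1,"x": 0.4,"y": 0,"z": 0,"wx": 0,"wy": 0,"wz": 0},
    {"jaw": 1,"x": 0.3,"y": 0,"z": 0,"wx": 0,"wy": 0,"wz": 0},
    {"jaw": 1,"x": 0.3,"y": 0,"z": 0,"wx": 0,"wy": 0,"wz": 0},
    {"jaw": 1,"x": 0.3,"y": 0,"z": 0,"wx": 0,"wy": 0,"wz": 0},
    {"jaw": 1,"x": 0.3,"y": 0,"z": 0,"wx": 0,"wy": 0,"wz": 0},
    {"jaw": 1,"x": 0.3,"y": 0,"z": 0,"wx": 0,"wy": 0,"wz": 0}
  ]
}}

```text
time: 3.45
eef_pos: [467.7, -215.0, 164.3]
tool_rot: [0.0, 0.759, 0.651, -0.0]
wrist_force: [-0.7, -1.3, 0.8]
grip_width: 1.002
gripper_force: 0.3
```

{"api": "carry_out", "payload": {
  "increments": [
    {"jaw": 1,"x": 0.25,"y": 0,"z": 0,"wx": 0,"wy": 0,"wz": 0},
    {"jaw": 1,"x": 0.25,"y": 0,"z": 0,"wx": 0,"wy": 0,"wz": 0},
    {"jaw": 1,"x": 0.25,"y": 0,"z": 0,"wx": 0,"wy": 0,"wz": 0},
    {"jaw": 1,"x": 0.25,"y": 0,"z": 0,"wx": 0,"wy": 0,"wz": 0}
  ]
}}

```text
time: 3.95
eef_pos: [472.2, -185.4, 164.2]
tool_rot: [-0.0, 0.759, 0.651, 0.0]
wrist_force: [0.9, 0.6, -0.4]
grip_width: 1.0
gripper_force: 0.1
```

Run:
```python
from rig import *
import cv2
a=grab_frame("top");b=grab_frame("scene")
import numpy as np
cv2.imwrite("pics/t3.png",np.hstack([cv2.resize(a[130:330,200:460],(400,308)),cv2.resize(b[80:330,100:400],(400,308))])[:,:,::-1])
s=observe();print(s['time'],s['eef_pos'],s['wrist_force'])
```

```text
4.05 [ 472.17308833 -184.99814064  164.20262212] [-0.3786745   0.04774356 -0.42990465]
```

View pics/t3.png

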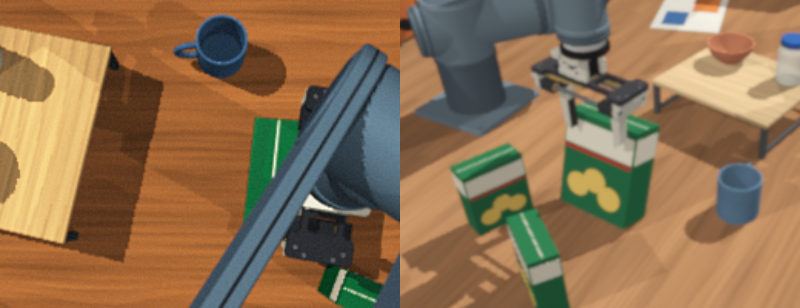

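The carton is leaning towards the riser and near balance. I'll push on a little, then wait for it to fall.

{"api": "carry_out", "payload": {
  "increments": [
    {"jaw": 1,"x": 0.25,"y": 0,"z": 0,"wx": 0,"wy": 0,"wz": 0},
    {"jaw": 1,"x": 0.25,"y": 0,"z": 0,"wx": 0,"wy": 0,"wz": 0},
    {"jaw": 1,"x": 0.25,"y": 0,"z": 0,"wx": 0,"wy": 0,"wz": 0},
    {"jaw": 1,"x": 0,"y": 0,"z": 0,"wx": 0,"wy": 0,"wz": 0},
    {"jaw": 1,"x": 0,"y": 0,"z": 0,"wx": 0,"wy": 0,"wz": 0},
    {"jaw": 1,"x": 0,"y": 0,"z": 0,"wx": 0,"wy": 0,"wz": 0},
    {"jaw": 1,"x": 0,"y": 0,"z": 0,"wx": 0,"wy": 0,"wz": 0},
    {"jaw": 1,"x": 0,"y": 0,"z": 0,"wx": 0,"wy": 0,"wz": 0}
  ]
}}

```text
time: 5.05
eef_pos: [475.6, -163.8, 164.2]
tool_rot: [-0.0, 0.76, 0.65, -0.0]
wrist_force: [0.5, 0.6, -1.1]
grip_width: 1.003
gripper_force: 0.0
```

Run:
```python
from rig import *
import cv2
a=grab_frame("top");b=grab_frame("scene")
import numpy as np
cv2.imwrite("pics/top4.png",a[:,:,::-1]);cv2.imwrite("pics/scene4.png",b[:,:,::-1])
cv2.imwrite("pics/t4.png",np.hstack([cv2.resize(a[130:330,200:460],(400,308)),cv2.resize(b[80:330,150:450],(400,308))])[:,:,::-1])
s=observe();print(s['time'],s['eef_pos'],s['wrist_force'])
```

```text
5.15 [ 475.59422629 -163.74539472  164.23385309] [ 0.00402381 -0.03140301  0.70241302]
```

View pics/t4.png

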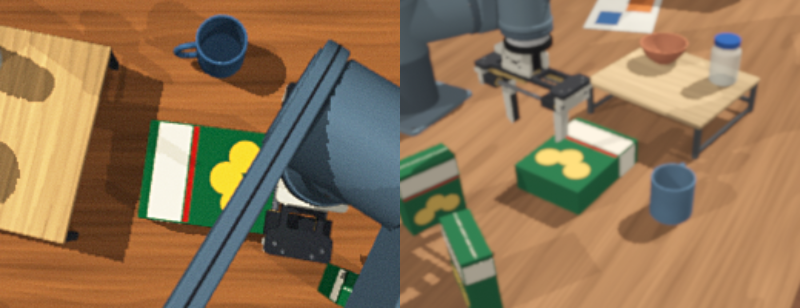

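Lying flat, cream (top) end toward the riser; its upper edge runs from top px (300,209) to (291,270).

Run:
```python
from h import *
np.set_printoptions(precision=1,suppress=True)
P=px2w('top',[(300,208.7),(291,270.5)],65)[:,:2];F=px2w('scene',[(238.5,218),(283.5,233.5)],65)[:,:2]
w=P[0]-P[1];print(P,np.hypot(*w));w/=np.hypot(*w);n=np.array([-w[1],w[0]])
M=np.array([530,117.4]);d=np.array([.189,.982]);l=np.array([.982,-.189])
foot=P.mean(0)-200*n
print('heading n',np.degrees(np.arctan2(n[1],n[0])),'foot mid',foot,'scene foot',F,'foot rel along',(foot-M)@d,'lat',(foot-M)@l,'top lat',(P.mean(0)-M)@l)
```

```text
[[568.4  26.2]
 [424.5  43.6]] 144.9464228861699
heading n 83.10951089931505 foot mid [ 472.5 -163.7] scene foot [[ 417.3 -160.6]
 [ 544.1 -158.7]] foot rel along -286.9100461918506 lat -3.378417172115064 top lat -17.342888767689455
```

{"api": "carry_out", "payload": {
  "increments": [
    {"jaw": 1,"x": -0.55,"y": 0,"z": 0,"wx": 0,"wy": 0,"wz": 0},
    {"jaw": 1,"x": -0.5,"y": 0,"z": 0,"wx": 0,"wy": 0,"wz": 0},
    {"jaw": 1,"x": 0,"y": 0,"z": 0.8,"wx": 0,"wy": 0,"wz": 0},
    {"jaw": 1,"x": 0,"y": 0,"z": 0.9,"wx": 0,"wy": 0,"wz": 0},
    {"jaw": 1,"x": 0,"y": 0,"z": 0.9,"wx": 0,"wy": 0,"wz": 0},
    {"jaw": 1,"x": 0,"y": 0,"z": 0.9,"wx": 0,"wy": 0,"wz": 0},
    {"jaw": 1,"x": 0,"y": 0,"z": 0.8,"wx": 0,"wy": 0,"wz": 0},
    {"jaw": 1,"x": 0,"y": 0,"z": 0,"wx": 0,"wy": 0,"wz": 0}
  ]
}}

```text
time: 6.15
eef_pos: [469.2, -194.9, 33.6]
tool_rot: [-0.002, 0.76, 0.65, -0.001]
wrist_force: [0.2, -0.7, 0.7]
grip_width: 1.001
gripper_force: 0.0
```

{"api": "carry_out", "payload": {
  "increments": [
    {"jaw": 1,"x": 0.3,"y": 0,"z": 0,"wx": 0,"wy": 0,"wz": 0},
    {"jaw": 1,"x": 0.3,"y": 0,"z": 0,"wx": 0,"wy": 0,"wz": 0},
    {"jaw": 1,"x": 0.4,"y": 0,"z": 0,"wx": 0,"wy": 0,"wz": 0},
    {"jaw": 1,"x": 0.5,"y": 0,"z": 0,"wx": 0,"wy": 0,"wz": 0.1},
    {"jaw": 1,"x": 0.5,"y": 0,"z": 0,"wx": 0,"wy": 0,"wz": 0.1},
    {"jaw": 1,"x": 0.5,"y": 0,"z": 0,"wx": 0,"wy": 0,"wz": 0.1},
    {"jaw": 1,"x": 0.5,"y": 0,"z": 0,"wx": 0,"wy": 0,"wz": 0.1},
    {"jaw": 1,"x": 0.5,"y": 0,"z": 0,"wx": 0,"wy": 0,"wz": 0},
    {"jaw": 1,"x": 0.5,"y": 0,"z": 0,"wx": 0,"wy": 0,"wz": 0}
  ]
}}

```text
time: 7.28
eef_pos: [492.1, -76.1, 36.0]
tool_rot: [0.001, 0.773, 0.635, 0.0]
wrist_force: [-0.2, -3.8, 2.1]
grip_width: 1.003
gripper_force: 1.9
```

{"api": "carry_out", "payload": {
  "increments": [
    {"jaw": 1,"x": 0.5,"y": 0,"z": 0,"wx": 0,"wy": 0,"wz": 0},
    {"jaw": 1,"x": 0.5,"y": 0,"z": 0,"wx": 0,"wy": 0,"wz": 0},
    {"jaw": 1,"x": 0.5,"y": 0,"z": 0,"wx": 0,"wy": 0,"wz": 0},
    {"jaw": 1,"x": 0.5,"y": 0,"z": 0,"wx": 0,"wy": 0,"wz": 0},
    {"jaw": 1,"x": 0.5,"y": 0,"z": 0,"wx": 0,"wy": 0,"wz": 0},
    {"jaw": 1,"x": 0.5,"y": 0,"z": 0,"wx": 0,"wy": 0,"wz": 0},
    {"jaw": 1,"x": 0.3,"y": 0,"z": 0,"wx": 0,"wy": 0,"wz": 0},
    {"jaw": 1,"x": 0,"y": 0,"z": 0,"wx": 0,"wy": 0,"wz": 0}
  ]
}}

```text
time: 8.28
eef_pos: [510.3, 21.9, 34.9]
tool_rot: [-0.001, 0.773, 0.635, 0.0]
wrist_force: [-0.6, 0.8, 0.1]
grip_width: 0.999
gripper_force: 0.0
```

Run:
```python
from rig import *
import cv2
a=grab_frame("top");b=grab_frame("scene")
import numpy as np
cv2.imwrite("pics/top5.png",a[:,:,::-1]);cv2.imwrite("pics/scene5.png",b[:,:,::-1])
cv2.imwrite("pics/t5.png",np.hstack([cv2.resize(a[130:330,200:400],(400,400)),cv2.resize(b[80:280,230:430],(400,400))])[:,:,::-1])
s=observe();print(s['time'],s['eef_pos'],s['wrist_force'],s['tool_rot'])
```

```text
8.375 [510.22823192  21.08812079  34.85412843] [-0.97861736 -0.62574225  0.58672669] [-6.13836523e-04  7.72856599e-01  6.34580411e-01 -4.85016945e-05]
```

View pics/t5.png

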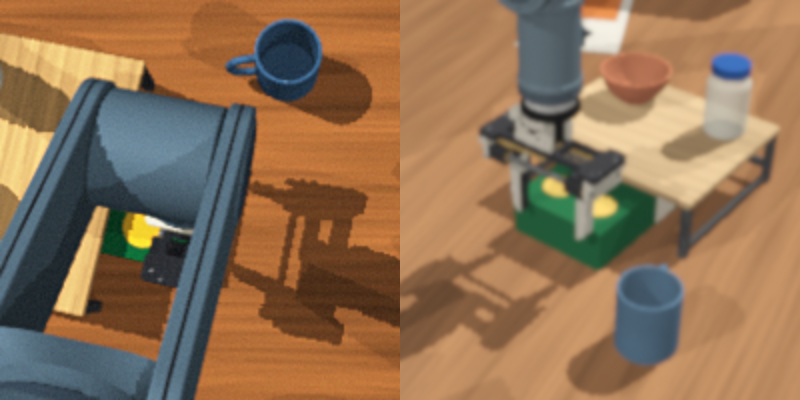

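Carton is entering under the board; its near foot corner shows at scene px (328.5,213) at the counter.

Run:
```python
from h import *
np.set_printoptions(precision=1,suppress=True)
M=np.array([530,117.4]);d=np.array([.189,.982]);l=np.array([.982,-.189])
F=px2w('scene',[(328.5,213),(288,194)],0)[:,:2];print(F,(F-M)@d,(F-M)@l)
B=px2w('scene',[(284.5,162.5),(371.5,180)],97)[:,:2];print((B-M)@d,(B-M)@l)
```

```text
[[574.   27.5]
 [434.3  50.9]] [-79.9 -83.4] [ 60.2 -81.4]
[-74.5   3.6] [-97.4 136.5]
```

{"api": "carry_out", "payload": {
  "increments": [
    {"jaw": 1,"x": 0,"y": 0,"z": 0,"wx": 0,"wy": 1,"wz": 0},
    {"jaw": 1,"x": 0,"y": 0,"z": 0,"wx": 0,"wy": 1,"wz": 0},
    {"jaw": 1,"x": 0.3,"y": 0,"z": 0.06,"wx": 0,"wy": 0,"wz": 0},
    {"jaw": 1,"x": 0.4,"y": 0,"z": 0.08,"wx": 0,"wy": 0,"wz": 0},
    {"jaw": 1,"x": 0.4,"y": 0,"z": 0.08,"wx": 0,"wy": 0,"wz": 0},
    {"jaw": 1,"x": 0.4,"y": 0,"z": 0.08,"wx": 0,"wy": 0,"wz": 0},
    {"jaw": 1,"x": 0.4,"y": 0,"z": 0.08,"wx": 0,"wy": 0,"wz": 0},
    {"jaw": 1,"x": 0.4,"y": 0,"z": 0.08,"wx": 0,"wy": 0,"wz": 0},
    {"jaw": 1,"x": 0.3,"y": 0,"z": 0.06,"wx": 0,"wy": 0,"wz": 0},
    {"jaw": 1,"x": 0.15,"y": 0,"z": 0.03,"wx": 0,"wy": 0,"wz": 0},
    {"jaw": 1,"x": 0,"y": 0,"z": 0,"wx": 0,"wy": 0,"wz": 0}
  ]
}}

```text
time: 9.75
eef_pos: [527.2, 103.4, 36.4]
tool_rot: [-0.066, 0.769, 0.631, 0.081]
wrist_force: [0.8, 0.6, -0.2]
grip_width: 1.003
gripper_force: 0.0
```

Run:
```python
from h import *
a=grab_frame("wrist");b=grab_frame("scene")
cv2.imwrite("pics/scene6.png",b[:,:,::-1])
cv2.imwrite("pics/t6.png",np.hstack([cv2.resize(a,(400,300)),cv2.resize(b[100:220,260:420],(400,300),interpolation=cv2.INTER_CUBIC)])[:,:,::-1])
s=observe();print(s['time'],s['eef_pos'],s['wrist_force'],s['tool_rot']);print((s['eef_pos'][:2]-[530,117.4])@[.189,.982])
```

```text
9.85 [527.16597666 103.00585725  36.41167141] [-0.35498015  0.21895549 -0.11457579] [-0.06633684  0.76874086  0.63093444  0.08098545]
-14.670678590934367
```

View pics/t6.png

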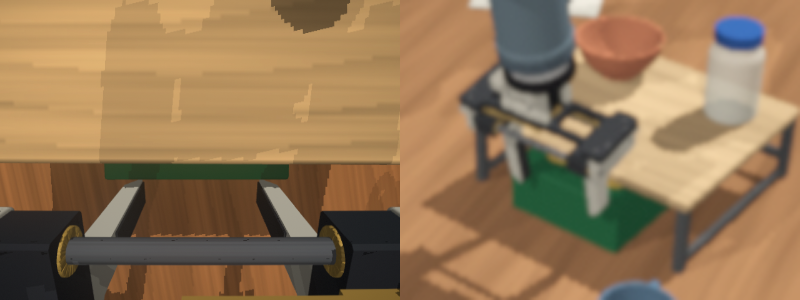

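The foot edge is parallel to the board and a few mm short at most (green strip just below the board edge in the wrist view). I'll push another 10 mm with a bit more tilt.

{"api": "carry_out", "payload": {
  "increments": [
    {"jaw": 1,"x": 0,"y": 0,"z": 0,"wx": 0,"wy": 1,"wz": 0},
    {"jaw": 1,"x": 0.1,"y": 0,"z": 0.03,"wx": 0,"wy": 0,"wz": 0},
    {"jaw": 1,"x": 0.1,"y": 0,"z": 0.03,"wx": 0,"wy": 0,"wz": 0},
    {"jaw": 1,"x": 0.1,"y": 0,"z": 0.03,"wx": 0,"wy": 0,"wz": 0},
    {"jaw": 1,"x": 0.05,"y": 0,"z": 0.02,"wx": 0,"wy": 0,"wz": 0},
    {"jaw": 1,"x": 0,"y": 0,"z": 0,"wx": 0,"wy": 0,"wz": 0}
  ]
}}

```text
time: 10.6
eef_pos: [529.2, 114.4, 36.5]
tool_rot: [-0.099, 0.763, 0.627, 0.121]
wrist_force: [0.5, -0.5, -0.2]
grip_width: 0.997
gripper_force: 0.2
```

{"api": "carry_out", "payload": {
  "increments": [
    {"jaw": 1,"x": -0.3,"y": 0,"z": -0.1,"wx": 0,"wy": 0,"wz": 0},
    {"jaw": 1,"x": -0.7,"y": 0,"z": -0.25,"wx": 0,"wy": 0,"wz": 0},
    {"jaw": 1,"x": -0.9,"y": 0,"z": -0.3,"wx": 0,"wy": 0,"wz": 0},
    {"jaw": 1,"x": -0.9,"y": 0,"z": -0.3,"wx": 0,"wy": 0,"wz": 0},
    {"jaw": 1,"x": -0.9,"y": 0,"z": -0.3,"wx": 0,"wy": 0,"wz": 0},
    {"jaw": 1,"x": -0.7,"y": 0,"z": -0.9,"wx": 0,"wy": 0,"wz": 0},
    {"jaw": 1,"x": -0.7,"y": 0,"z": -1,"wx": 0,"wy": 0,"wz": 0},
    {"jaw": 1,"x": 0,"y": 0,"z": -1,"wx": 0,"wy": 0,"wz": 0},
    {"jaw": 1,"x": 0,"y": 0,"z": -1,"wx": 0,"wy": 0,"wz": 0},
    {"jaw": 1,"x": 0,"y": 0,"z": 0,"wx": 0,"wy": 0,"wz": 0}
  ]
}}

```text
time: 11.85
eef_pos: [492.8, -77.6, 137.9]
tool_rot: [-0.097, 0.764, 0.627, 0.122]
wrist_force: [1.1, -0.5, 0.1]
grip_width: 1.004
gripper_force: 0.0
```

Run:
```python
from h import *
a=grab_frame("wrist");b=grab_frame("scene")
cv2.imwrite("pics/scene7.png",b[:,:,::-1])
cv2.imwrite("pics/t7.png",np.hstack([cv2.resize(a,(400,300)),cv2.resize(b[100:220,260:420],(400,300),interpolation=cv2.INTER_CUBIC)])[:,:,::-1])
s=observe();print(s['time'],s['eef_pos'],s['wrist_force'])
```

```text
11.95 [491.19721668 -75.79781653 135.61430262] [ 0.20998457  1.02457751 -0.56506627]
```

View pics/t7.png

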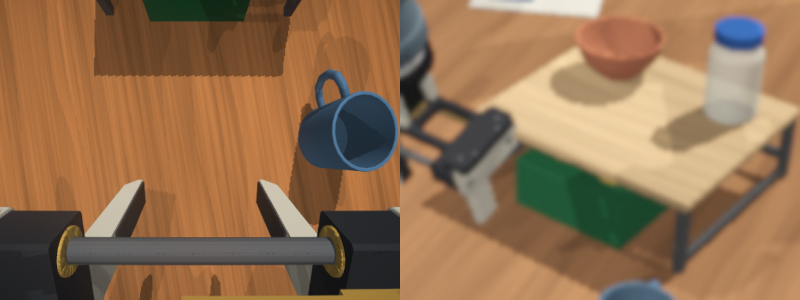

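Run:
```python
from h import *
M=np.array([530,117.4]);d=np.array([.189,.982]);l=np.array([.982,-.189])
F=px2w('scene',[(347.2,199.6),(306.5,181.5)],0)[:,:2];print((F-M)@d,(F-M)@l)
# riser check: near front post base & board corner
B=px2w('scene',[(371,208.5)],0)[:,:2];print((B-M)@d,(B-M)@l)
```

```text
[-0.44035555 -3.54078944] [ 66.97757736 -77.60446413]
[7.38855663] [141.16554273]
```

```bash
python3 -c "
from rig import *
print(finish_job())"
```

```text
the job is handed in; nothing more can be done
None
```

I tipped the carton flat towards the riser and pushed it top end first under the board. Its foot end measures within about 5 mm of the front edge. The hand is clear, the mug, canister and bowl were not touched, and the job was handed in at about 12 s.

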